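# Get the template out from between the blocks and into the rack

### The job

The profile template stands in the keeper between the cork sanding block and the comb-shaped wooden offcut, too close to be gripped. First clear both blocks on to the bare dark wooden side board, then take the template out and stand it fully down in the free middle slot of the three-slot rack, without disturbing the two plates already there. Finally put the sanding block and the comb offcut back on the keeper, each where it stood before and lying the same way.

Things in the scene. Friction and masses are not known exactly. Their poses are not given: they have to be found in the camera images.
- template: Profile template: aluminium plate on edge, 110 mm long (x), 8 mm thick (y); 34 mm high at the ends, with a raised tab 50 mm long in the middle, there 50 mm high (z up). 0.1 kg. Origin: centre of its underside. It starts in the keeper; grip it across its thickness at the tab once the blocks are gone.
- sanding_block: Cork sanding block, box 64 x 112 x 37 mm (x, y, z), about 0.09 kg. Origin: centre of its underside. It starts on one end of the keeper, left or right, long axis (y) along the keeper's length; grip it across its 64 mm width (along its x).
- comb_block: Comb offcut, wooden finger-joint test piece 50 x 100 x 45 mm (x, y, z), solid to 22 mm height, above it five upright teeth in a row along y, each 10 mm thick, 50 mm wide in x, one at the centre. About 0.1 kg. Origin: centre of its underside. It starts on the keeper's other end, long axis (y) along the keeper's y; grip it across its 50 mm width (its x).
- keeper: Fixed. Plywood base 140 x 276 x 6 mm (x, y, z), origin at the centre of its underside. In its middle wooden end guides, 29 mm high over the base, hold the template's ends: slot 12 mm wide in y, guides at |x| 41 to 66 mm, |y| under 12 mm, free between. The blocks lie on the base, centres near y = +69 and -69 mm (x = 0). Battens 8 mm high over the base at the ends, inner faces at |y| 129.5 mm.
- rack: Fixed three-slot rack. Plywood base 140 x 124 x 6 mm (x, y, z), origin at the centre of its underside. Slots run along x at y = -40, 0, +40 mm with wooden end guides: 29 mm high over the base, slot 12 mm wide with rounded mouth, 120 mm between end walls, guides at |x| 41 to 66 mm, free between. Middle slot empty, plates in the outer ones.
- free_slot (a point): Centre of the floor of the rack's free middle slot (6 mm above the bench), where the template's origin belongs; same axes as the rack.
- board: The side board, fixed: bare dark wooden slab 190 x 126 x 6 mm (x, y, z) with a brass screw at each corner, for putting the blocks on meanwhile; origin at the centre of its underside, top at z = 6 mm. Both blocks fit side by side, long axes along its y, centres at x = +45 mm and -45 mm.
- horned_plate: Aluminium plate 110 x 8 x 50 mm (x, y, z) with a wide notch in the middle of its top edge, standing in an outer slot of the rack; leave it alone. Origin: centre of its underside.
- plain_plate: Plain rectangular aluminium plate 110 x 8 x 50 mm (x, y, z), standing in the other outer slot of the rack; leave it alone. Origin: centre of its underside.

How it is judged:
On the way, in this order (a step that is already met when the one before it is completed fails the run):
1. both blocks have been set down upright on the side board and released, the template still standing in the keeper (x of sanding_block in the frame of board between -0.085 and 0.085 m and y of sanding_block in the frame of board between -0.055 and 0.055 m and z of sanding_block in the frame of board between 0 and 0.012 m and angle between each of sanding_block, comb_block's own z axis and vertical below 0.1 rad and contact force between each of sanding_block, comb_block and the fingers below 0.05 N and linear speed of each of sanding_block, comb_block below 0.02 m/s and x of comb_block in the frame of board between -0.085 and 0.085 m and y of comb_block in the frame of board between -0.055 and 0.055 m and z of comb_block in the frame of board between 0 and 0.012 m and distance of template from where it was at the start of the episode below 0.012 m), for 0.2 s.
2. the template stands fully down in the rack's free middle slot, released, both blocks still on the side board (horizontal distance between template and free_slot below 0.008 m and z of template in the frame of free_slot between -0.004 and 0.004 m and angle between template's own z axis and vertical below 0.12 rad and angle between the x axis of template and the x axis of rack, either way round below 0.1 rad and contact force between each of template, sanding_block, comb_block and the fingers below 0.05 N and linear speed of each of template, sanding_block, comb_block below 0.02 m/s and x of sanding_block in the frame of board between -0.085 and 0.085 m and y of sanding_block in the frame of board between -0.055 and 0.055 m and z of sanding_block in the frame of board between 0 and 0.012 m and angle between each of sanding_block, comb_block's own z axis and vertical below 0.1 rad and x of comb_block in the frame of board between -0.085 and 0.085 m and y of comb_block in the frame of board between -0.055 and 0.055 m and z of comb_block in the frame of board between 0 and 0.012 m), for 0.2 s.
At the end, for the whole second after the job is handed in: Template upright in the rack's middle slot (8 mm horizontally, 4 mm in height, 0.1 rad); sanding block and comb offcut each within 15 mm of where they started, long axis along the keeper within 0.2 rad; the two other plates in their slots (moved under 10 mm); all released, at rest (horizontal distance between template and free_slot below 0.008 m and z of template in the frame of free_slot between -0.004 and 0.004 m and angle between each of template, horned_plate, plain_plate's own z axis and vertical below 0.12 rad and angle between the x axis of template and the x axis of rack, either way round below 0.1 rad and contact force between each of template, sanding_block, comb_block and the fingers below 0.05 N and linear speed of each of template, sanding_block, comb_block below 0.02 m/s and distance of each of sanding_block, comb_block from where it was at the start of the episode below 0.015 m and angle between the y axis of each of sanding_block, comb_block and the y axis of keeper, either way round below 0.2 rad and angle between each of sanding_block, comb_block's own z axis and vertical below 0.1 rad and distance of each of horned_plate, plain_plate from where it was at the start of the episode below 0.01 m); the robot touches nothing.
It fails at once if a plate already in the rack is lifted, knocked or moved out of place (distance of any of horned_plate, plain_plate from where it was at the start of the episode above 0.015 m or angle between any of horned_plate, plain_plate's own z axis and vertical above 0.2 rad).
It also fails if it takes over 131 s, if anything falls off the work surface, if the arm or the gripper's body presses on something with over 40 N, if the wrist force passes 120 N, or if a joint passes its speed limit or range.

### The arm

A 6-joint arm with a two-finger parallel gripper is mounted at the origin on a cart in front of the work surface, level with it; the furniture and walls round the work are solid. World frame = base frame: x ahead of the robot, y to its left, z up, the work surface at z = 0. Lengths are in m, angles in rad, forces in N, time in s.
With the tool pointing down it reaches from about 0.375 to 0.975 m from the base axis. Payload 3.8 kg.
Tool frame: the origin (TCP) lies midway between the tips of the shut fingers; the grasp point (between the pads) lies 19 mm behind it; z points along the fingers, y is the line along which they close (so a half turn about z gives the same grasp; the last joint's range is limited). The gripper opens to 85 mm and grips with 20 to 120 N. Pads are 22 mm wide; open, the fingers measure 114 mm over their backs; the gripper's body (76 mm by 85 mm) begins 54 mm behind the grasp point. The pads swing forward as they close: fully open they stand 13 mm farther back than shut.
Start: joints at [-1.288, 0.264, 1.604, -0, 1.274, -0.037], TCP at [0.212, -0.641, 0.231] pointing down, gripper open.
Joint ranges: [-2.63, 2.63], [-0.94, 2.18], [0.31, 2.57], [-1.31, 4.45], [0, 2.66], [-2.55, 2.55]. Speed limits (rad/s): [2.57, 2.57, 3.14, 3.14, 3.14, 3.14].

### API

Orientations are given as a rotation vector (axis times angle).
In Python, from workcell import bot, read_camera, camera_info, ticket gives the robot as it stands.
- The arm moves only by the tool servo_tool, never from a script. Its argument "targets" is a list of rows, each an object of numbers: "hand": the closure, from -1 (fully open) to 1 (shut); "x", "y", "z": the shift along the tool's x, y, z as a fraction of full scale; "roll": the turn about the tool's z as a fraction of full scale. In form: [{"hand": .., "x": .., "y": .., "z": .., "roll": ..}, ...]. A call has 1 to 10 rows; each row is the pose to reach, as a shift and turn from the pose commanded when the call began, along the tool's axes at that moment, turning the shorter way round; what a row does not reach only later rows make up. Full scale, the value 1, is 50 cm for a shift and 180 degrees for a turn. A row lasts 1/12 s, in which the tool goes at most 41.7 mm and 7.16 degrees, less where a joint would pass 70% of its speed; a pose out of reach is approached as far as the arm can. A call with a number of a shift or a turn outside -1 to 1 is refused whole. A call with a gripper value outside its range is refused whole. The fingers move at their own pace and stop on an object; "grip_force" is the grip in N (left out, the last holds). Time passes only in rows, so rows that repeat a pose let the fingers close. It gives the time, the measured TCP pose, the force, the opening and the grip force at its end, in the units of the state.
- bot.read_state(): the state, without advancing time (a new reading comes with each control period).
- read_camera(name): name is "side" or "top" or "wrist"; returns the picture (384x512x3 uint8, red, green, blue); there is no depth.
- camera_info(name): a dict with "fx", "fy", "cx", "cy" (pixels), "eye" and "orientation" of the camera in the world; the wrist camera has in their place "T_tool_cam" (4x4, takes a point from camera to tool coordinates, whose origin is the TCP and whose axes are the flange's). Camera axes: x right, y down, z forward; pixel columns grow to the right and rows downward; lengths in m; the calibration is good to about 2 mm. A picture is of the moment at which its call begins: read the wrist's pose just before it. camera_info takes no time and is no camera call.
- ticket.finish_job(): hands the job in; it is judged then, once.
The state is a dict: "time": time; "q": joint angles; "joint_vel": joint speeds; "joint_torque": joint torques, N m; "tool_pos": TCP position; "tcp_rot": TCP orientation; "wrist_force": force on the tool from outside, world axes, zero at the start; "torque": the same for the moment, N m; "width": opening from 0.0 (shut) to 1.0 (fully open); "grip_force": force on a finger pad.
Only numpy, scipy, OpenCV 4.12 (cv2) and the standard library are available. Lean on these libraries where they do the work, as an engineer would, in place of code of your own. Each camera call takes 0.05 s, during which the arm holds its last target. There are 200 camera calls.

## Working session

There is one attempt and no reset: what is moved stays moved. The work goes in short steps, Python scripts to look and compute and a tool call to move; the robot and the scene stay as the last step left them, time stands still between calls to the robot, and variables do not carry over. Pictures are saved under pics/ and viewed, at most 14 in all, crops included, and the job is handed in when it is done.

Besides the shell and the picture viewer there is one more tool, called after "Call:" as name(argument=value, ...), one argument or row to a line, values as JSON. servo_tool: Moves the arm, as the interface text tells. Its arguments: {"type":"object","properties":{"targets":{"type":"array"},"grip_force":{"type":"number"}},"required":["targets"]}

```bash
mkdir -p pics; python3 - <<'E'
from workcell import bot, read_camera, camera_info
import cv2
for n in("top","side"):
    cv2.imwrite(f"pics/{n}0.png",read_camera(n)[:,:,::-1]); print(n,camera_info(n))
print(camera_info("wrist")); print(bot.read_state())
E
```

```text
top {'fx': 400.86628410146255, 'fy': 400.86628410146255, 'cx': 257.2555539508691, 'cy': 189.1255526026666, 'eye': array([ 0.36779371, -0.11252203,  1.17182934]), 'orientation': array([-2.13390062,  2.16484144, -0.10103339])}
side {'fx': 378.54715900425464, 'fy': 378.54715900425464, 'cx': 255.21990811000705, 'cy': 189.92608009675564, 'eye': array([0.51476456, 0.54637632, 0.61569859]), 'orientation': array([ 0.06725178, -2.8663032 ,  1.27619286])}
{'fx': 268.23099696877944, 'fy': 268.23099696877944, 'cx': 255.9742107994694, 'cy': 192.05621752327534, 'T_tool_cam': array([[ 2.00780463e-03, -9.61375131e-01, -2.75234130e-01,
         6.98721987e-02],
       [ 9.99997883e-01,  2.05402906e-03,  1.20290043e-04,
         2.02244519e-04],
       [ 4.49695045e-04, -2.75233789e-01,  9.61377220e-01,
        -1.42259403e-01],
       [ 0.00000000e+00,  0.00000000e+00,  0.00000000e+00,
         1.00000000e+00]])}
{'time': 0.1, 'q': array([-1.28788559e+00,  2.64674823e-01,  1.60522904e+00, -3.22186412e-06,
        1.27371685e+00, -3.69052023e-02]), 'joint_vel': array([-0.00049482, -0.0007131 , -0.00340483, -0.00145389, -0.00024783,
        0.00104941]), 'joint_torque': array([-2.26620659e-04, -5.16708612e+01, -3.68589199e+01, -8.17566593e-05,
        6.20833292e-03, -4.82843598e-05]), 'tool_pos': array([ 0.21202392, -0.64014046,  0.23009309]), 'tcp_rot': array([-3.09952509e+00, -4.99908510e-01,  3.95406082e-04]), 'wrist_force': array([-0.35155743, -0.27264422,  0.45696733]), 'torque': array([-0.0176957 ,  0.02083089,  0.04520836]), 'grip_force': 0.0, 'width': 0.9997287078929118}
```

View pics/top0.png

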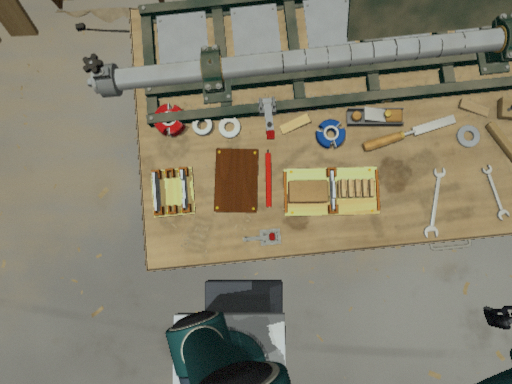

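View pics/side0.png

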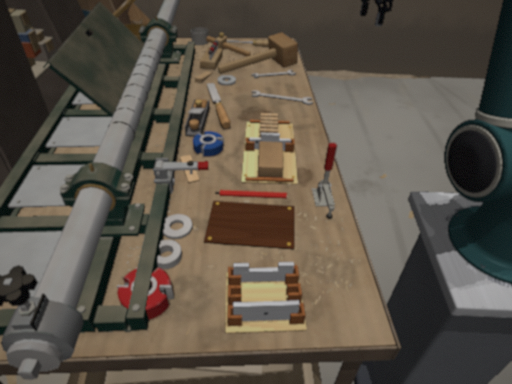

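The top view shows the rack at cols 152–194, the board at 215–258 and the keeper at 284–380, with all three at rows about 149–215. The sanding block is on the keeper's left (+y) end and the comb on its right. The side view confirms this and shows a red-handled clamp near the robot side of the keeper.

```bash
cat > h.py <<'E'
import numpy as np, cv2
from scipy.spatial.transform import Rotation as R
from workcell import bot, read_camera, camera_info
def cam(n, s=None):
    c=camera_info(n)
    K=np.array([[c["fx"],0,c["cx"]],[0,c["fy"],c["cy"]],[0,0,1]])
    if n=="wrist":
        T=np.eye(4); T[:3,:3]=R.from_rotvec(s["tcp_rot"]).as_matrix(); T[:3,3]=s["tool_pos"]; T=T@c["T_tool_cam"]
        return K,T[:3,:3],T[:3,3]
    return K,R.from_rotvec(c["orientation"]).as_matrix(),np.array(c["eye"])
def unproj(C,uv,z):
    K,M,e=C; uv=np.atleast_2d(uv).astype(float)
    d=(M@np.linalg.inv(K)@np.c_[uv,np.ones(len(uv))].T).T
    return e+d*((z-e[2])/d[:,2])[:,None]
def proj(C,P):
    K,M,e=C; p=(np.atleast_2d(P)-e)@M@K.T
    return p[:,:2]/p[:,2:]
def tool(x,y,z,yaw):
    "servo numbers (x,y,z,roll) from present measured pose to TCP pose pointing down, tool y axis at yaw mod pi"
    s=bot.read_state(); M=R.from_rotvec(s["tcp_rot"]).as_matrix()
    d=M.T@(np.array([x,y,z])-s["tool_pos"])/0.5
    cur=np.arctan2(M[1,1],M[0,1]); a=-(yaw-cur)
    a=(a+np.pi/2)%np.pi-np.pi/2
    return np.round(np.r_[d,a/np.pi],4)
E
python3 - <<'E'
from h import *
np.set_printoptions(precision=4,suppress=True)
C=cam("top")
print("keeper",unproj(C,[[284,168],[379,167],[380,214],[284,216]],.006))
print("board",unproj(C,[[216,149],[258,149],[258,213],[215,212]],.006))
print("rack",unproj(C,[[151,169],[193,167],[196,214],[153,217]],.006))
print("clamps", unproj(C,[[248,238],[280,238],[268,98],[270,138],[268,150],[335,205]],.03), unproj(C,[[272,237]],.1))
s=bot.read_state();M=R.from_rotvec(s["tcp_rot"]).as_matrix();print(M)
im=cv2.imread("pics/top0.png")[130:250,140:400]
cv2.imwrite("pics/topz.png",cv2.resize(im,None,fx=3,fy=3,interpolation=cv2.INTER_CUBIC))
E
```

```text
keeper [[ 0.5673 -0.1651  0.006 ]
 [ 0.5655 -0.4427  0.006 ]
 [ 0.4281 -0.4389  0.006 ]
 [ 0.4262 -0.1621  0.006 ]]
board [[ 0.628   0.0356  0.006 ]
 [ 0.6257 -0.0893  0.006 ]
 [ 0.436  -0.0868  0.006 ]
 [ 0.4407  0.0386  0.006 ]]
rack [[0.5711 0.229  0.006 ]
 [0.5749 0.1039 0.006 ]
 [0.4357 0.0943 0.006 ]
 [0.4287 0.2205 0.006 ]]
clamps [[ 0.3643 -0.0581  0.03  ]
 [ 0.3631 -0.1485  0.03  ]
 [ 0.773  -0.1212  0.03  ]
 [ 0.6524 -0.1251  0.03  ]
 [ 0.6169 -0.1187  0.03  ]
 [ 0.4542 -0.3065  0.03  ]] [[ 0.3663 -0.1252  0.1   ]]
[[ 0.9493  0.3144 -0.0006]
 [ 0.3144 -0.9493  0.0019]
 [ 0.0001 -0.002  -1.    ]]
```

View pics/topz.png

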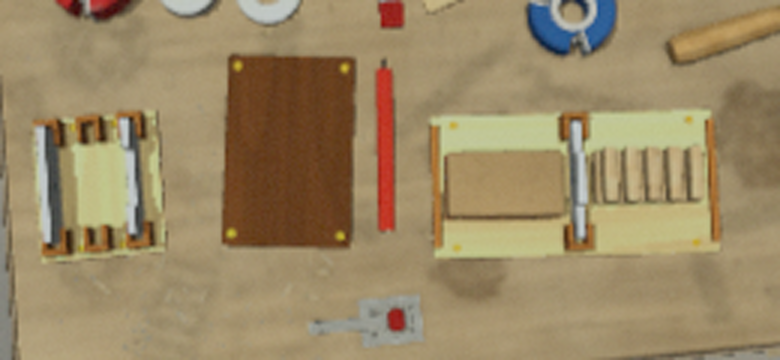

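The zoomed crop shows the sanding block at x 447–563, the template at about 578 and the comb teeth at 592–700. Next I'll look closer with the wrist camera, tool y turned along world x.

```bash
python3 -c "
from h import *
print(tool(.497,-.28,.2,0.0))"
```

```text
[ 0.7675 -0.5044  0.0613 -0.3982]
```

Call:
servo_tool(
  targets=[
    {"hand": -1,"x": 0.7675,"y": -0.5044,"z": 0.0613,"roll": -0.3982},
    {"hand": -1,"x": 0.7675,"y": -0.5044,"z": 0.0613,"roll": -0.3982},
    {"hand": -1,"x": 0.7675,"y": -0.5044,"z": 0.0613,"roll": -0.3982},
    {"hand": -1,"x": 0.7675,"y": -0.5044,"z": 0.0613,"roll": -0.3982},
    {"hand": -1,"x": 0.7675,"y": -0.5044,"z": 0.0613,"roll": -0.3982},
    {"hand": -1,"x": 0.7675,"y": -0.5044,"z": 0.0613,"roll": -0.3982},
    {"hand": -1,"x": 0.7675,"y": -0.5044,"z": 0.0613,"roll": -0.3982},
    {"hand": -1,"x": 0.7675,"y": -0.5044,"z": 0.0613,"roll": -0.3982},
    {"hand": -1,"x": 0.7675,"y": -0.5044,"z": 0.0613,"roll": -0.3982},
    {"hand": -1,"x": 0.7675,"y": -0.5044,"z": 0.0613,"roll": -0.3982},
  ],
)

```text
time: 0.93
tool_pos: [0.4708, -0.3128, 0.203]
tcp_rot: [-2.215, -2.227, 0.0]
wrist_force: [0.8, -1.0, 0.6]
width: 1.004
grip_force: 0.0
```

```bash
python3 -c "
from h import *
s=bot.read_state();print(s['tool_pos'],s['tcp_rot'],s['q'],tool(.497,-.28,.2,0.0))"
```

```text
[ 0.47081446 -0.31277911  0.20303023] [-2.21541311e+00 -2.22665674e+00  1.08139397e-04] [-6.30464685e-01  7.75877102e-02  1.87361646e+00  1.90559454e-05
  1.19095727e+00 -6.35534082e-01] [0.0653 0.0527 0.0061 0.0016]
```

Call:
servo_tool(
  targets=[
    {"hand": -1,"x": 0.065,"y": 0.053,"z": 0.006,"roll": 0.0016},
    {"hand": -1,"x": 0.065,"y": 0.053,"z": 0.006,"roll": 0.0016},
    {"hand": -1,"x": 0.065,"y": 0.053,"z": 0.006,"roll": 0.0016},
    {"hand": -1,"x": 0.065,"y": 0.053,"z": 0.006,"roll": 0.0016},
    {"hand": -1,"x": 0.065,"y": 0.053,"z": 0.006,"roll": 0.0016},
  ],
)

```text
time: 1.35
tool_pos: [0.496, -0.2832, 0.2003]
tcp_rot: [-2.229, -2.213, 0.001]
wrist_force: [-0.0, -0.1, 0.4]
width: 0.998
grip_force: 0.0
```

```bash
python3 -c "
from h import *
import pickle
s=bot.read_state();im=read_camera('wrist');pickle.dump((s,im),open('k.pkl','wb'))
print(s['tool_pos'],s['tcp_rot'])
cv2.imwrite('pics/wk.png',cv2.resize(im[:,:,::-1],(800,600),interpolation=cv2.INTER_CUBIC))"
```

```text
[ 0.49599005 -0.28321005  0.20034235] [-2.22911661e+00 -2.21326991e+00  1.02572665e-03]
```

View pics/wk.png

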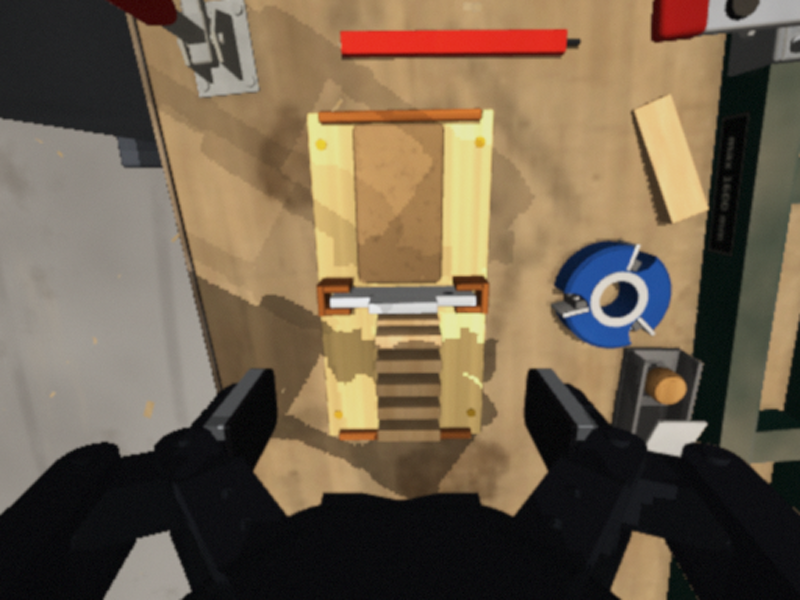

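The wrist view shows the keeper's upper corners at (308,113) and (493,109), the sanding block top at (354–443, 123–283), the template tab at (370–440, ~308) and the comb teeth at x 377–440, all in 800×600 pixels.

```bash
python3 - <<'E'
from h import *
import pickle
np.set_printoptions(precision=4,suppress=True)
s,im=pickle.load(open('k.pkl','rb'));C=cam("wrist",s);f=1.5625
u=lambda p,z:unproj(C,np.array(p)/f,z)
print("keeper",u([[308,113],[493,109],[481,438],[330,438]],.006))
print("sand",u([[354,124],[443,123],[442,283],[356,283]],.043))
print("comb",u([[377,314],[440,314],[440,407],[379,407],[377,335],[440,335]],.051))
print("templ",u([[370,304],[438,303]],.056),u([[330,296],[475,293]],.04))
c=im[60:290,180:330,::-1]
cv2.imwrite('pics/wkz.png',cv2.resize(c,None,fx=2.6,fy=2.6,interpolation=cv2.INTER_CUBIC))
E
```

```text
keeper [[ 0.4286 -0.1654  0.006 ]
 [ 0.5655 -0.1633  0.006 ]
 [ 0.57   -0.4425  0.006 ]
 [ 0.4307 -0.4419  0.006 ]]
sand [[ 0.4661 -0.1775  0.043 ]
 [ 0.5252 -0.1772  0.043 ]
 [ 0.527  -0.2863  0.043 ]
 [ 0.4638 -0.286   0.043 ]]
comb [[ 0.4792 -0.3075  0.051 ]
 [ 0.5252 -0.3077  0.051 ]
 [ 0.5269 -0.3839  0.051 ]
 [ 0.4792 -0.3837  0.051 ]
 [ 0.4789 -0.3238  0.051 ]
 [ 0.5256 -0.324   0.051 ]]
templ [[ 0.4747 -0.2983  0.056 ]
 [ 0.5231 -0.2978  0.056 ]] [[ 0.4436 -0.2967  0.04  ]
 [ 0.5521 -0.2949  0.04  ]]
```

View pics/wkz.png

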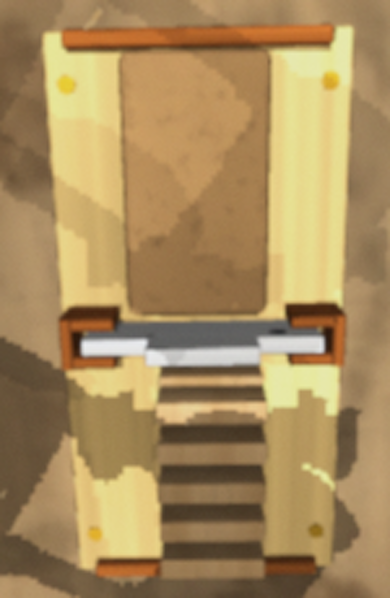

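The zoomed crop shows five teeth tops, at rows 402–425 through 559–578 and x 160–265, and the sanding block top at rows 48–315 and x 120–270.

```bash
python3 - <<'E'
from h import *
import pickle
np.set_printoptions(precision=4,suppress=True)
s,im=pickle.load(open('k.pkl','rb'));C=cam("wrist",s)
u=lambda p,z:unproj(C,np.array(p)/2.6+[180,60],z)
print("comb",u([[160,402],[264,402],[160,578],[266,578]],.051))
print("sand",u([[120,48],[270,48],[267,315],[126,315]],.043))
s=bot.read_state();print(s['tool_pos'],s['joint_vel'])
for w in [(.4957,-.2325,.2),(.4957,-.2325,.06),(.4957,-.2325,.004)]: print(tool(*w,0))
E
```

```text
comb [[ 0.4792 -0.3241  0.051 ]
 [ 0.5255 -0.3243  0.051 ]
 [ 0.4774 -0.4144  0.051 ]
 [ 0.5284 -0.4146  0.051 ]]
sand [[ 0.4658 -0.1767  0.043 ]
 [ 0.5255 -0.177   0.043 ]
 [ 0.5268 -0.2864  0.043 ]
 [ 0.4645 -0.2861  0.043 ]]
[ 0.4959 -0.2835  0.2004] [-0.0084 -0.0018 -0.0027  0.0033 -0.0011  0.0015]
[ 0.1021 -0.0012  0.0009 -0.0025]
[ 0.1021 -0.0011  0.2809 -0.0025]
[ 0.1022 -0.0011  0.3929 -0.0025]
```

Call:
servo_tool(
  targets=[
    {"hand": -1,"x": 0.102,"y": -0.001,"z": 0.001,"roll": -0.0025},
    {"hand": -1,"x": 0.102,"y": -0.001,"z": 0.08,"roll": -0.0025},
    {"hand": -1,"x": 0.102,"y": -0.001,"z": 0.16,"roll": -0.0025},
    {"hand": -1,"x": 0.102,"y": -0.001,"z": 0.24,"roll": -0.0025},
    {"hand": -1,"x": 0.102,"y": -0.001,"z": 0.29,"roll": -0.0025},
    {"hand": -1,"x": 0.102,"y": -0.001,"z": 0.33,"roll": -0.0025},
    {"hand": -1,"x": 0.102,"y": -0.001,"z": 0.33,"roll": -0.0025},
    {"hand": -1,"x": 0.102,"y": -0.001,"z": 0.33,"roll": -0.0025},
  ],
)

```text
time: 2.07
tool_pos: [0.4949, -0.232, 0.0346]
tcp_rot: [-2.22, -2.219, 0.002]
wrist_force: [0.2, -0.6, 1.0]
width: 1.001
grip_force: 0.0
```

```bash
python3 - <<'E'
from h import *
for i in range(3): read_camera("wrist")
im=read_camera("wrist");s=bot.read_state();print(s['tool_pos'],s['joint_vel'],s['wrist_force'])
cv2.imwrite('pics/g1.png',im[:,:,::-1])
print(tool(.4957,-.232,.004,0))
E
```

```text
[ 0.49818621 -0.23273437  0.03784836] [ 0.00752072 -0.00236064  0.00370271  0.00033993 -0.00203729  0.00062161] [-0.45772036 -0.98001648 -0.44975051]
[ 0.0016 -0.0052  0.0677  0.0003]
```

View pics/g1.png

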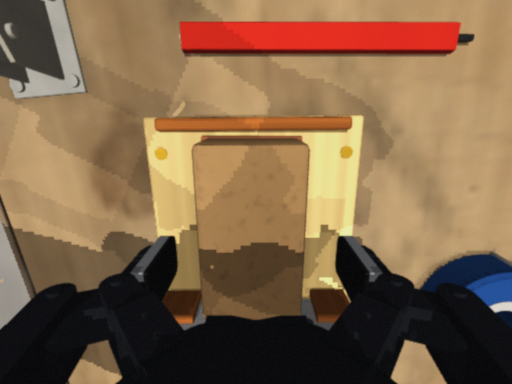

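The view shows the block between the fingers: its edges are at cols 195–307 and the fingers at 177 and 337. I'll shift 3 mm toward −x and go down.

Call:
servo_tool(
  targets=[
    {"hand": -1,"x": 0,"y": -0.006,"z": 0.035,"roll": 0},
    {"hand": -1,"x": 0,"y": -0.006,"z": 0.065,"roll": 0},
    {"hand": -1,"x": 0,"y": -0.006,"z": 0.065,"roll": 0},
    {"hand": 1,"x": 0,"y": -0.006,"z": 0.065,"roll": 0},
    {"hand": 1,"x": 0,"y": -0.006,"z": 0.065,"roll": 0},
    {"hand": 1,"x": 0,"y": -0.006,"z": 0.065,"roll": 0},
    {"hand": 1,"x": 0,"y": -0.006,"z": 0.065,"roll": 0},
    {"hand": 1,"x": 0,"y": -0.006,"z": 0.065,"roll": 0},
    {"hand": 1,"x": 0,"y": -0.006,"z": 0.065,"roll": 0},
    {"hand": 1,"x": 0,"y": -0.006,"z": 0.065,"roll": 0},
  ],
  grip_force=40,
)

```text
time: 3.1
tool_pos: [0.495, -0.232, 0.0047]
tcp_rot: [2.217, 2.222, 0.001]
wrist_force: [0.0, -0.1, 5.5]
width: 0.743
grip_force: 45.2
```

```bash
cat >> h.py <<'E'
def avg(n=4):
    p=[]
    for i in range(n): p.append(np.r_[bot.read_state()["tool_pos"],bot.read_state()["wrist_force"]]); read_camera("wrist")
    return np.round(np.mean(p,0),4),np.round(np.std(p,0),4)
E
python3 - <<'E'
from h import *
print(avg());s=bot.read_state();print(s['width'],s['grip_force'],s['tcp_rot'])
E
```

```text
(array([ 4.9500e-01, -2.3200e-01,  4.7000e-03, -1.1490e-01,  2.7770e-01,
        6.2021e+00]), array([0.    , 0.    , 0.    , 0.2061, 0.318 , 0.6218]))
0.7437659790984484 45.24046719074249 [2.21733215e+00 2.22154932e+00 1.36589575e-03]
```

Call:
servo_tool(
  targets=[
    {"hand": 1,"x": 0,"y": 0,"z": -0.06,"roll": 0},
    {"hand": 1,"x": 0,"y": 0,"z": -0.12,"roll": 0},
    {"hand": 1,"x": 0,"y": 0,"z": -0.2,"roll": 0},
    {"hand": 1,"x": 0.05,"y": 0.02,"z": -0.25,"roll": 0},
    {"hand": 1,"x": 0.11,"y": 0.05,"z": -0.25,"roll": 0},
    {"hand": 1,"x": 0.18,"y": 0.08,"z": -0.25,"roll": 0},
    {"hand": 1,"x": 0.25,"y": 0.11,"z": -0.25,"roll": 0},
    {"hand": 1,"x": 0.32,"y": 0.14,"z": -0.25,"roll": 0},
    {"hand": 1,"x": 0.38,"y": 0.16,"z": -0.25,"roll": 0},
    {"hand": 1,"x": 0.414,"y": 0.175,"z": -0.25,"roll": 0},
  ],
)

```text
time: 4.13
tool_pos: [0.5812, -0.0208, 0.1281]
tcp_rot: [-2.217, -2.225, -0.001]
wrist_force: [-0.3, -0.1, -0.6]
width: 0.744
grip_force: 44.9
```

```bash
python3 - <<'E'
from h import *
a=avg();print(a[0]);s=bot.read_state();print(s['width'],s['grip_force'],s['tcp_rot'])
cv2.imwrite('pics/b1.png',read_camera("wrist")[:,:,::-1])
E
```

```text
[ 0.5814 -0.0209  0.128   0.1534  0.4931 -1.156 ]
0.74220987180362 44.90476727485657 [-2.21725615e+00 -2.22515362e+00  1.43755166e-03]
```

View pics/b1.png

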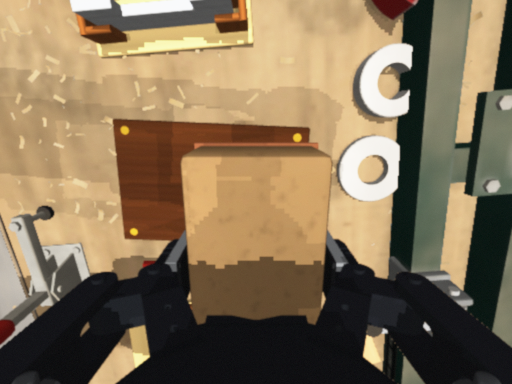

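The block is held upright. The board is below it, with corners at about (116,119), (310,128) and (124,239).

```bash
python3 - <<'E'
from h import *
s=bot.read_state();print(unproj(cam("wrist",s),[[116,119],[310,128],[124,239]],.006))
E
```

```text
[[ 0.44702027  0.04123748  0.006     ]
 [ 0.63177325  0.03371391  0.006     ]
 [ 0.43822519 -0.08364578  0.006     ]]
```

Call:
servo_tool(
  targets=[
    {"hand": 1,"x": 0,"y": 0,"z": 0.08,"roll": 0},
    {"hand": 1,"x": 0,"y": 0,"z": 0.16,"roll": 0},
    {"hand": 1,"x": 0,"y": 0,"z": 0.21,"roll": 0},
    {"hand": 1,"x": 0,"y": 0,"z": 0.235,"roll": 0},
    {"hand": 1,"x": 0,"y": 0,"z": 0.247,"roll": 0},
    {"hand": 1,"x": 0,"y": 0,"z": 0.247,"roll": 0},
    {"hand": 1,"x": 0,"y": 0,"z": 0.247,"roll": 0},
  ],
)

```text
time: 4.97
tool_pos: [0.5816, -0.0253, 0.0057]
tcp_rot: [2.22, 2.221, 0.002]
wrist_force: [1.1, 0.4, -1.4]
width: 0.741
grip_force: 45.4
```

Call:
servo_tool(
  targets=[
    {"hand": -0.85,"x": 0,"y": 0,"z": 0,"roll": 0},
    {"hand": -0.85,"x": 0,"y": 0,"z": 0,"roll": 0},
    {"hand": -0.85,"x": 0,"y": 0,"z": 0,"roll": 0},
    {"hand": -0.85,"x": 0,"y": 0,"z": 0,"roll": 0},
    {"hand": -0.85,"x": 0,"y": 0,"z": 0,"roll": 0},
  ],
)

```text
time: 5.38
tool_pos: [0.5809, -0.0242, 0.0048]
tcp_rot: [2.219, 2.223, 0.0]
wrist_force: [-0.2, -0.1, -0.3]
width: 0.93
grip_force: 0.0
```

```bash
python3 - <<'E'
from h import *
a=avg();print(a[0]);s=bot.read_state();print(s['width'],s['grip_force'],s['tcp_rot'])
E
```

```text
[ 0.5808 -0.0241  0.0046  0.0699  0.4402 -0.0646]
0.9255311089379779 0.0 [-2.21921772e+00 -2.22355069e+00  5.27167778e-05]
```

Call:
servo_tool(
  targets=[
    {"hand": -0.85,"x": 0,"y": 0,"z": -0.08,"roll": 0},
    {"hand": -0.85,"x": 0,"y": 0,"z": -0.16,"roll": 0},
    {"hand": -0.85,"x": -0.06,"y": -0.015,"z": -0.2,"roll": 0},
    {"hand": -0.85,"x": -0.14,"y": -0.035,"z": -0.2,"roll": 0},
    {"hand": -0.85,"x": -0.22,"y": -0.055,"z": -0.2,"roll": 0},
    {"hand": -0.85,"x": -0.3,"y": -0.075,"z": -0.2,"roll": 0},
    {"hand": -0.85,"x": -0.38,"y": -0.095,"z": -0.2,"roll": 0},
    {"hand": -0.85,"x": -0.46,"y": -0.11,"z": -0.2,"roll": 0},
    {"hand": -0.85,"x": -0.54,"y": -0.13,"z": -0.2,"roll": 0},
    {"hand": -0.85,"x": -0.61,"y": -0.145,"z": -0.2,"roll": 0},
  ],
)

```text
time: 6.42
tool_pos: [0.5078, -0.3316, 0.1046]
tcp_rot: [2.22, 2.223, -0.0]
wrist_force: [0.9, 0.3, 0.9]
width: 0.927
grip_force: 0.0
```

Call:
servo_tool(
  targets=[
    {"hand": -0.85,"x": -0.06,"y": -0.015,"z": 0,"roll": 0},
    {"hand": -0.85,"x": -0.082,"y": -0.02,"z": 0,"roll": 0},
    {"hand": -0.85,"x": -0.082,"y": -0.02,"z": 0.06,"roll": 0},
    {"hand": -0.85,"x": -0.082,"y": -0.02,"z": 0.1,"roll": 0},
    {"hand": -0.85,"x": -0.082,"y": -0.02,"z": 0.1,"roll": 0},
    {"hand": -0.85,"x": -0.082,"y": -0.02,"z": 0.1,"roll": 0},
  ],
)

```text
time: 6.92
tool_pos: [0.4976, -0.3687, 0.0529]
tcp_rot: [-2.216, -2.221, 0.0]
wrist_force: [0.4, -0.0, -0.0]
width: 0.927
grip_force: 0.0
```

```bash
python3 - <<'E'
from h import *
a=avg();print(a[0]);s=bot.read_state();print(s['width'],s['grip_force'],s['tcp_rot'])
cv2.imwrite('pics/c1.png',read_camera("wrist")[:,:,::-1])
E
```

```text
[ 0.4991 -0.3698  0.0548  0.4662 -0.0236  0.5689]
0.9263951629080266 0.0 [2.21636167e+00 2.22224627e+00 6.10567065e-04]
```

View pics/c1.png

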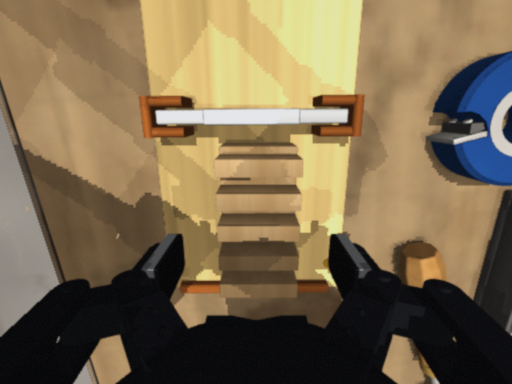

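The comb is centred at cols 218–300 between the fingers at 184 and 330. The template is upright in its slot at row about 116.

```bash
python3 - <<'E'
from h import *
np.set_printoptions(precision=4,suppress=True)
s=bot.read_state();C=cam("wrist",s);print(s["tool_pos"])
print(unproj(C,[[217,157],[302,157],[217,178],[217,191],[217,207],[219,275],[298,275],[219,297]],.051),unproj(C,[[203,109],[280,108],[203,124],[280,124]],.056))
E
```

```text
[ 0.5002 -0.3708  0.0564]
[[ 0.4786 -0.3232  0.051 ]
 [ 0.5255 -0.323   0.051 ]
 [ 0.4782 -0.3351  0.051 ]
 [ 0.478  -0.3427  0.051 ]
 [ 0.4776 -0.3524  0.051 ]
 [ 0.4773 -0.3976  0.051 ]
 [ 0.5269 -0.3975  0.051 ]
 [ 0.4767 -0.4138  0.051 ]] [[ 0.4731 -0.2981  0.056 ]
 [ 0.5122 -0.2974  0.056 ]
 [ 0.4728 -0.3055  0.056 ]
 [ 0.5124 -0.3053  0.056 ]]
```

Call:
servo_tool(
  targets=[
    {"hand": -0.85,"x": -0.001,"y": 0.002,"z": 0.05,"roll": 0},
    {"hand": -0.85,"x": -0.001,"y": 0.002,"z": 0.095,"roll": 0},
    {"hand": -0.85,"x": -0.001,"y": 0.002,"z": 0.095,"roll": 0},
    {"hand": 1,"x": -0.001,"y": 0.002,"z": 0.095,"roll": 0},
    {"hand": 1,"x": -0.001,"y": 0.002,"z": 0.095,"roll": 0},
    {"hand": 1,"x": -0.001,"y": 0.002,"z": 0.095,"roll": 0},
    {"hand": 1,"x": -0.001,"y": 0.002,"z": 0.095,"roll": 0},
    {"hand": 1,"x": -0.001,"y": 0.002,"z": 0.095,"roll": 0},
    {"hand": 1,"x": -0.001,"y": 0.002,"z": 0.095,"roll": 0},
    {"hand": 1,"x": -0.001,"y": 0.002,"z": 0.095,"roll": 0},
  ],
)

```text
time: 8.0
tool_pos: [0.5011, -0.3718, 0.009]
tcp_rot: [2.217, 2.221, 0.001]
wrist_force: [0.9, 0.3, 6.7]
width: 0.58
grip_force: 42.5
```

```bash
python3 - <<'E'
from h import *
a=avg();print(a[0]);s=bot.read_state();print(s['width'],s['grip_force'],s['tcp_rot'])
E
```

```text
[ 0.5011 -0.3718  0.009   0.3825  0.4084  6.3519]
0.5796253625248365 42.50351741909981 [2.21709554e+00 2.22120897e+00 6.23254703e-04]
```

Call:
servo_tool(
  targets=[
    {"hand": 1,"x": 0,"y": 0,"z": -0.06,"roll": 0},
    {"hand": 1,"x": 0,"y": 0,"z": -0.12,"roll": 0},
    {"hand": 1,"x": 0,"y": 0,"z": -0.2,"roll": 0},
    {"hand": 1,"x": 0.05,"y": 0,"z": -0.25,"roll": 0},
    {"hand": 1,"x": 0.12,"y": 0,"z": -0.25,"roll": 0},
    {"hand": 1,"x": 0.2,"y": -0.01,"z": -0.25,"roll": 0},
    {"hand": 1,"x": 0.28,"y": -0.015,"z": -0.25,"roll": 0},
    {"hand": 1,"x": 0.36,"y": -0.02,"z": -0.25,"roll": 0},
    {"hand": 1,"x": 0.44,"y": -0.025,"z": -0.25,"roll": 0},
    {"hand": 1,"x": 0.52,"y": -0.03,"z": -0.25,"roll": 0},
  ],
)

```text
time: 9.03
tool_pos: [0.4836, -0.1092, 0.1322]
tcp_rot: [2.22, 2.223, 0.0]
wrist_force: [0.4, 0.9, -1.1]
width: 0.583
grip_force: 42.0
```

Call:
servo_tool(
  targets=[
    {"hand": 1,"x": 0.08,"y": -0.002,"z": 0,"roll": 0},
    {"hand": 1,"x": 0.14,"y": -0.002,"z": 0,"roll": 0},
    {"hand": 1,"x": 0.173,"y": -0.002,"z": 0,"roll": 0},
    {"hand": 1,"x": 0.173,"y": -0.002,"z": 0.07,"roll": 0},
    {"hand": 1,"x": 0.173,"y": -0.002,"z": 0.15,"roll": 0},
    {"hand": 1,"x": 0.173,"y": -0.002,"z": 0.2,"roll": 0},
    {"hand": 1,"x": 0.173,"y": -0.002,"z": 0.235,"roll": 0},
    {"hand": 1,"x": 0.173,"y": -0.002,"z": 0.247,"roll": 0},
    {"hand": 1,"x": 0.173,"y": -0.002,"z": 0.247,"roll": 0},
    {"hand": 1,"x": 0.173,"y": -0.002,"z": 0.247,"roll": 0},
  ],
)

```text
time: 9.87
tool_pos: [0.4833, -0.0243, 0.0088]
tcp_rot: [2.219, 2.223, 0.0]
wrist_force: [-0.5, 0.3, -0.8]
width: 0.579
grip_force: 42.7
```

Call:
servo_tool(
  targets=[
    {"hand": -0.5,"x": 0,"y": 0,"z": 0,"roll": 0},
    {"hand": -0.5,"x": 0,"y": 0,"z": 0,"roll": 0},
    {"hand": -0.5,"x": 0,"y": 0,"z": 0,"roll": 0},
    {"hand": -0.5,"x": 0,"y": 0,"z": 0,"roll": 0},
    {"hand": -0.5,"x": 0,"y": 0,"z": 0,"roll": 0},
  ],
)

```text
time: 10.28
tool_pos: [0.4833, -0.0244, 0.0087]
tcp_rot: [2.219, 2.223, 0.0]
wrist_force: [-0.1, 0.1, -1.1]
width: 0.751
grip_force: 0.0
```

```bash
python3 - <<'E'
from h import *
a=avg();print(a[0]);s=bot.read_state();print(s['width'],s['grip_force'],s['tcp_rot'])
E
```

```text
[ 0.4832 -0.0244  0.0086  0.0693 -0.1189 -0.0613]
0.7506079211209872 0.0 [2.21930460e+00 2.22353466e+00 2.99636182e-05]
```

Call:
servo_tool(
  targets=[
    {"hand": -0.5,"x": 0,"y": 0,"z": -0.06,"roll": 0},
    {"hand": -0.5,"x": 0,"y": 0,"z": -0.14,"roll": 0},
    {"hand": -0.5,"x": 0,"y": 0,"z": -0.22,"roll": 0},
    {"hand": -0.5,"x": 0.05,"y": 0,"z": -0.3,"roll": 0.03},
    {"hand": -0.5,"x": 0.13,"y": 0.01,"z": -0.32,"roll": 0.07},
    {"hand": -0.5,"x": 0.21,"y": 0.02,"z": -0.32,"roll": 0.11},
    {"hand": -0.5,"x": 0.29,"y": 0.03,"z": -0.32,"roll": 0.15},
    {"hand": -0.5,"x": 0.35,"y": 0.034,"z": -0.32,"roll": 0.19},
    {"hand": -0.5,"x": 0.372,"y": 0.034,"z": -0.32,"roll": 0.23},
    {"hand": -0.5,"x": 0.372,"y": 0.034,"z": -0.32,"roll": 0.26},
  ],
)

```text
time: 11.32
tool_pos: [0.5, 0.1655, 0.1688]
tcp_rot: [-2.904, -1.194, -0.002]
wrist_force: [1.1, -0.3, 0.8]
width: 0.752
grip_force: 0.0
```

Call:
servo_tool(
  targets=[
    {"hand": -0.5,"x": 0,"y": 0,"z": 0,"roll": 0.24},
    {"hand": -0.5,"x": 0,"y": 0,"z": 0,"roll": 0.24},
    {"hand": -0.5,"x": 0,"y": 0,"z": 0,"roll": 0.24},
    {"hand": -0.5,"x": 0,"y": 0,"z": 0,"roll": 0.24},
    {"hand": -0.5,"x": 0,"y": 0,"z": 0,"roll": 0.24},
    {"hand": -0.5,"x": 0,"y": 0,"z": 0,"roll": 0.24},
    {"hand": -0.5,"x": 0,"y": 0,"z": 0,"roll": 0.24},
    {"hand": -0.5,"x": 0,"y": 0,"z": 0,"roll": 0.24},
    {"hand": -0.5,"x": 0,"y": 0,"z": 0,"roll": 0.24},
  ],
)

```text
time: 12.07
tool_pos: [0.4998, 0.1616, 0.1684]
tcp_rot: [3.141, 0.05, -0.0]
wrist_force: [-0.2, 0.5, -0.6]
width: 0.751
grip_force: 0.0
```

```bash
python3 - <<'E'
from h import *
import pickle
a=avg();print(a);s=bot.read_state();print(s['tool_pos'],s['q'],s['tcp_rot'])
im=read_camera("wrist");pickle.dump((s,im,a),open('r.pkl','wb'))
cv2.imwrite('pics/r1.png',cv2.resize(im[:,:,::-1],(800,600),interpolation=cv2.INTER_CUBIC))
E
```

```text
(array([ 0.4998,  0.1617,  0.1685,  0.0095,  0.212 , -0.5309]), array([0.    , 0.    , 0.    , 0.2604, 0.3585, 0.2532]))
[0.49986061 0.16167187 0.16853782] [2.65383867e-01 3.01472929e-02 1.99023948e+00 2.79101112e-05
 1.12118840e+00 1.80625251e+00] [-3.14121254e+00 -4.69890632e-02 -1.68217841e-05]
```

View pics/r1.png

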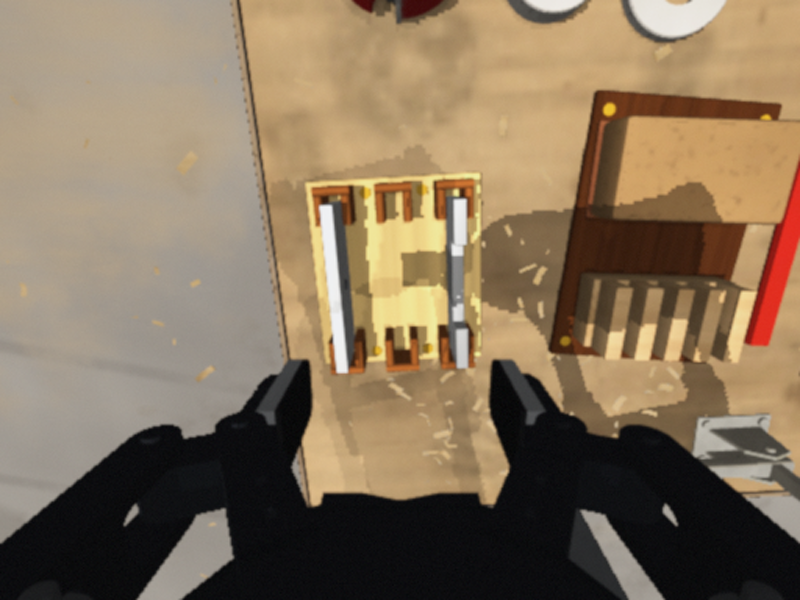

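Both blocks stand on the board at the right of the view. The rack's middle guides are at about (393,200) and (402,350), with the horned plate at x≈458 and the plain one at about 335.

```bash
python3 - <<'E'
import pickle,cv2
s,im,a=pickle.load(open('r.pkl','rb'))
cv2.imwrite('pics/r2.png',cv2.resize(im[105:245,190:315,::-1],None,fx=4.25,fy=4.25,interpolation=cv2.INTER_CUBIC))
E
```

```text
(no output)
```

View pics/r2.png

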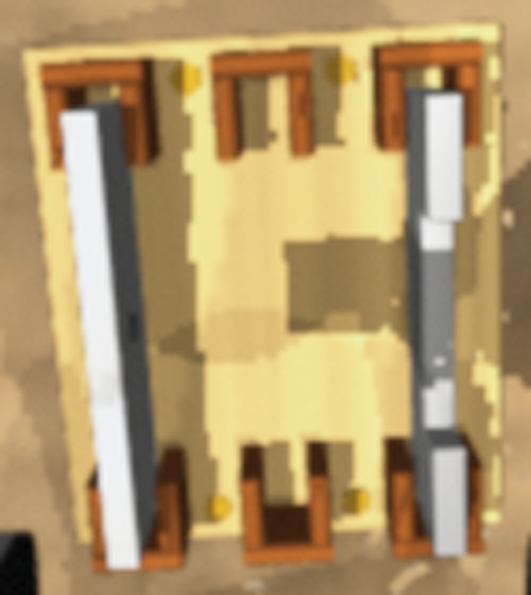

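The zoom shows the middle slot centre at col 264 in the upper guide (row 105) and at col 286 in the lower guide (row 500). Both plates stand upright.

```bash
python3 - <<'E'
from h import *
import pickle
np.set_printoptions(precision=4,suppress=True)
s,im,a=pickle.load(open('r.pkl','rb'));C=cam("wrist",s)
u=lambda p,z:unproj(C,np.array(p)/4.25+[190,105],z)
p=u([[264,105],[286,500],[263,55],[288,558]],.035);print("slot",p); d=p[0]-p[1];print("yaw",np.arctan2(d[1],d[0]))
print("guides width",u([[213,105],[313,105]],.035))
print("base",u([[25,50],[500,25],[497,520],[80,540]],.006))
q=u([[80,112],[122,568],[444,93],[451,556]],.056);print("plates",q, np.arctan2(*(q[0]-q[1])[1::-1]),np.arctan2(*(q[2]-q[3])[1::-1]), q.mean(0))
print("tool yaw",R.from_rotvec(s["tcp_rot"]).as_matrix()[:2,:2])
E
```

```text
slot [[0.5557 0.1671 0.035 ]
 [0.4557 0.1586 0.035 ]
 [0.567  0.1677 0.035 ]
 [0.4392 0.1575 0.035 ]]
yaw 0.08502174889176846
guides width [[0.5553 0.1792 0.035 ]
 [0.5561 0.1556 0.035 ]]
base [[0.566  0.2294 0.006 ]
 [0.5761 0.1077 0.006 ]
 [0.4394 0.0969 0.006 ]
 [0.4293 0.2175 0.006 ]]
plates [[0.554  0.207  0.056 ]
 [0.4452 0.1985 0.056 ]
 [0.5606 0.1278 0.056 ]
 [0.451  0.1183 0.056 ]] 0.07777460535376056 0.08692815038238917 [0.5027 0.1629 0.056 ]
tool yaw [[ 0.9996  0.0299]
 [ 0.0299 -0.9996]]
```

```bash
python3 - <<'E'
from h import *
print(tool(.4985,-.302,.10,-np.pi/2+.015))
E
```

```text
[-0.0302  0.9268  0.1371  0.0047]
```

Call:
servo_tool(
  targets=[
    {"hand": 0.05,"x": -0.003,"y": 0.08,"z": 0,"roll": 0.0047},
    {"hand": 0.05,"x": -0.006,"y": 0.16,"z": 0,"roll": 0.0047},
    {"hand": 0.05,"x": -0.009,"y": 0.24,"z": 0,"roll": 0.0047},
    {"hand": 0.05,"x": -0.012,"y": 0.32,"z": 0,"roll": 0.0047},
    {"hand": 0.05,"x": -0.015,"y": 0.4,"z": 0,"roll": 0.0047},
    {"hand": 0.05,"x": -0.018,"y": 0.48,"z": 0,"roll": 0.0047},
    {"hand": 0.05,"x": -0.021,"y": 0.56,"z": 0,"roll": 0.0047},
    {"hand": 0.05,"x": -0.024,"y": 0.64,"z": 0,"roll": 0.0047},
    {"hand": 0.05,"x": -0.027,"y": 0.72,"z": 0,"roll": 0.0047},
    {"hand": 0.05,"x": -0.03,"y": 0.8,"z": 0,"roll": 0.0047},
  ],
)

```text
time: 13.15
tool_pos: [0.4961, -0.2406, 0.1688]
tcp_rot: [3.141, 0.023, 0.001]
wrist_force: [0.3, 1.1, 0.1]
width: 0.478
grip_force: 0.0
```

Call:
servo_tool(
  targets=[
    {"hand": 0.05,"x": 0,"y": 0.08,"z": 0,"roll": 0},
    {"hand": 0.05,"x": 0,"y": 0.127,"z": 0.04,"roll": 0},
    {"hand": 0.05,"x": 0,"y": 0.127,"z": 0.1,"roll": 0},
    {"hand": 0.05,"x": 0,"y": 0.127,"z": 0.137,"roll": 0},
    {"hand": 0.05,"x": 0,"y": 0.127,"z": 0.137,"roll": 0},
    {"hand": 0.05,"x": 0,"y": 0.127,"z": 0.137,"roll": 0},
  ],
)

```text
time: 13.65
tool_pos: [0.4961, -0.3015, 0.0987]
tcp_rot: [-3.139, -0.022, 0.005]
wrist_force: [0.4, 0.9, 0.5]
width: 0.476
grip_force: 0.0
```

```bash
python3 - <<'E'
from h import *
import pickle
a=avg();print(a[0]);s=bot.read_state();print(s['tool_pos'],s['q'],s['tcp_rot'])
im=read_camera("wrist");pickle.dump((s,im,a),open('t.pkl','wb'))
cv2.imwrite('pics/t1.png',cv2.resize(im[:,:,::-1],(800,600),interpolation=cv2.INTER_CUBIC))
E
```

```text
[ 0.4976 -0.3021  0.1006  0.1879  0.315   0.53  ]
[ 0.49875238 -0.3025514   0.10219561] [-5.87968225e-01  2.03458222e-01  1.93026846e+00  8.44803730e-08
  1.00420040e+00  9.67913831e-01] [3.13944593 0.02341164 0.00476393]
```

View pics/t1.png

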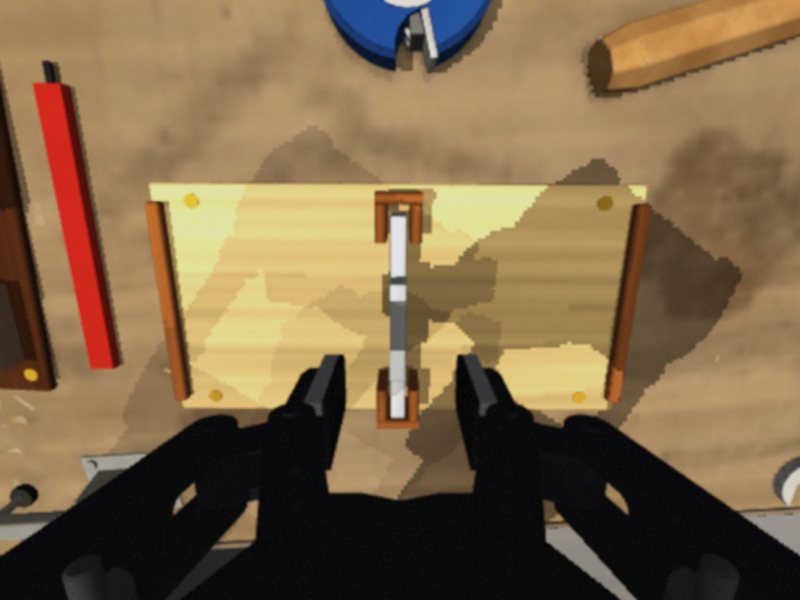

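The template stands alone in the keeper at col 398, centred between the fingers at 345 and 457. The tab's far end is at row 285 and the plate's ends are at rows 213 and 418.

```bash
python3 - <<'E'
from h import *
import pickle
np.set_printoptions(precision=4,suppress=True)
s,im,a=pickle.load(open('t.pkl','rb'));s["tool_pos"]=a[0][:3];C=cam("wrist",s);f=1.5625
u=lambda p,z:unproj(C,np.array(p)/f,z)
print(u([[398.5,213],[398,418]],.04),u([[398,285],[398,390]],.056),u([[400,228],[398,385]],.035))
print(tool(.4985,-.302,.026,-np.pi/2+.015))
E
```

```text
[[ 0.5526 -0.3008  0.04  ]
 [ 0.4425 -0.3023  0.04  ]] [[ 0.5213 -0.3011  0.056 ]
 [ 0.468  -0.302   0.056 ]] [[ 0.545  -0.3017  0.035 ]
 [ 0.4599 -0.302   0.035 ]]
[-0.0008 -0.0013  0.1523 -0.    ]
```

Call:
servo_tool(
  targets=[
    {"hand": 0.05,"x": 0,"y": 0,"z": 0.06,"roll": 0},
    {"hand": 0.05,"x": 0,"y": 0,"z": 0.12,"roll": 0},
    {"hand": 0.05,"x": 0,"y": 0,"z": 0.148,"roll": 0},
    {"hand": 0.05,"x": 0,"y": 0,"z": 0.148,"roll": 0},
    {"hand": 1,"x": 0,"y": 0,"z": 0.148,"roll": 0},
    {"hand": 1,"x": 0,"y": 0,"z": 0.148,"roll": 0},
    {"hand": 1,"x": 0,"y": 0,"z": 0.148,"roll": 0},
    {"hand": 1,"x": 0,"y": 0,"z": 0.148,"roll": 0},
    {"hand": 1,"x": 0,"y": 0,"z": 0.148,"roll": 0},
    {"hand": 1,"x": 0,"y": 0,"z": 0.148,"roll": 0},
  ],
  grip_force=40,
)

```text
time: 14.73
tool_pos: [0.499, -0.3031, 0.0284]
tcp_rot: [3.139, 0.022, 0.006]
wrist_force: [-0.0, 0.6, 6.3]
width: 0.084
grip_force: 40.8
```

```bash
python3 - <<'E'
from h import *
a=avg();print(a[0]);s=bot.read_state();print(s['tool_pos'],s['width'],s['grip_force'],s['tcp_rot'],s['torque'])
E
```

```text
[ 0.499  -0.3031  0.0284 -0.0569  0.7089  6.6076]
[ 0.49902253 -0.303081    0.02838196] 0.08366179171748725 40.774055644869804 [3.1394074  0.02199447 0.00550841] [ 0.10690273  0.05452561 -0.00636385]
```

Call:
servo_tool(
  targets=[
    {"hand": 1,"x": 0,"y": 0,"z": -0.04,"roll": 0},
    {"hand": 1,"x": 0,"y": 0,"z": -0.1,"roll": 0},
    {"hand": 1,"x": 0,"y": 0,"z": -0.18,"roll": 0},
    {"hand": 1,"x": 0,"y": -0.04,"z": -0.25,"roll": 0},
    {"hand": 1,"x": 0,"y": -0.12,"z": -0.25,"roll": 0},
    {"hand": 1,"x": 0,"y": -0.2,"z": -0.25,"roll": -0.01},
    {"hand": 1,"x": 0.01,"y": -0.28,"z": -0.25,"roll": -0.02},
    {"hand": 1,"x": 0.02,"y": -0.36,"z": -0.25,"roll": -0.0213},
    {"hand": 1,"x": 0.023,"y": -0.44,"z": -0.25,"roll": -0.0213},
    {"hand": 1,"x": 0.023,"y": -0.5,"z": -0.25,"roll": -0.0213},
  ],
)

```text
time: 15.77
tool_pos: [0.5051, -0.0493, 0.1516]
tcp_rot: [-3.138, -0.128, -0.002]
wrist_force: [-0.1, 0.0, -1.8]
width: 0.086
grip_force: 39.6
```

```bash
python3 - <<'E'
from h import *
a=avg();print(a[0]);s=bot.read_state();print(s['width'],s['grip_force'],s['tcp_rot'],s['wrist_force'])
print(tool(.504,.1626,.153,-np.pi/2+.082))
E
```

```text
[ 0.5048 -0.0481  0.1514 -0.3628  0.1888 -1.2153]
0.08757458318778295 39.69958383589983 [3.13815374e+00 1.31099487e-01 8.49907947e-04] [ 0.31299284 -0.09788538 -0.71885949]
[ 0.0332 -0.4266 -0.0036  0.0005]
```

Call:
servo_tool(
  targets=[
    {"hand": 1,"x": 0.006,"y": -0.08,"z": 0,"roll": 0},
    {"hand": 1,"x": 0.012,"y": -0.16,"z": 0,"roll": 0},
    {"hand": 1,"x": 0.018,"y": -0.24,"z": 0,"roll": 0},
    {"hand": 1,"x": 0.024,"y": -0.32,"z": 0,"roll": 0},
    {"hand": 1,"x": 0.03,"y": -0.4,"z": 0,"roll": 0},
    {"hand": 1,"x": 0.032,"y": -0.427,"z": 0,"roll": 0},
    {"hand": 1,"x": 0.032,"y": -0.427,"z": 0.04,"roll": 0},
    {"hand": 1,"x": 0.032,"y": -0.427,"z": 0.08,"roll": 0},
    {"hand": 1,"x": 0.032,"y": -0.427,"z": 0.08,"roll": 0},
    {"hand": 1,"x": 0.032,"y": -0.427,"z": 0.08,"roll": 0},
  ],
)

```text
time: 16.8
tool_pos: [0.5031, 0.1606, 0.1098]
tcp_rot: [3.138, 0.125, -0.005]
wrist_force: [0.0, -1.1, -0.6]
width: 0.085
grip_force: 39.8
```

```bash
python3 - <<'E'
from h import *
import pickle
a=avg();print(a[0]);s=bot.read_state();print(s['tool_pos'],s['tcp_rot'])
im=read_camera("wrist");pickle.dump((s,im,a),open('i.pkl','wb'))
cv2.imwrite('pics/i1.png',cv2.resize(im[60:310,140:380,::-1],None,fx=2.4,fy=2.4,interpolation=cv2.INTER_CUBIC))
E
```

```text
[ 0.5044  0.161   0.1113  0.0188  0.0016 -0.5765]
[0.50530259 0.16161786 0.11250815] [-3.13869562 -0.1251603  -0.00380977]
```

View pics/i1.png

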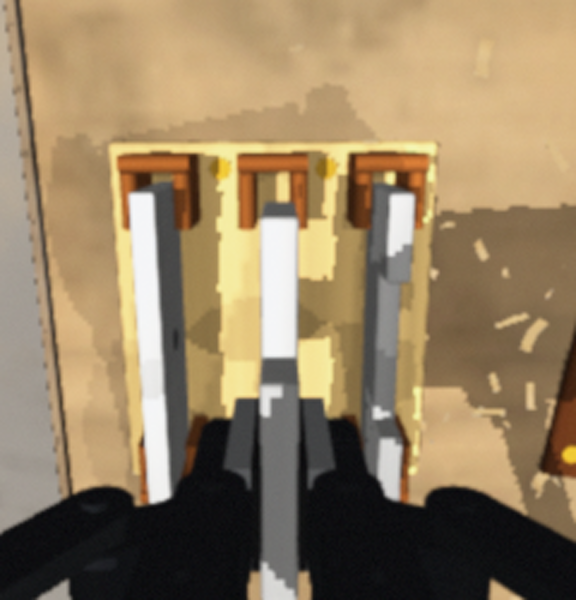

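The template hangs over the middle slot. Its far end is at (280,212), and the slot centre is at about (273,190) in the crop, so I'll compute the lateral error.

```bash
python3 - <<'E'
from h import *
import pickle
np.set_printoptions(precision=4,suppress=True)
s,im,a=pickle.load(open('i.pkl','rb'));s["tool_pos"]=a[0][:3];C=cam("wrist",s)
u=lambda p,z:unproj(C,np.array(p)/2.4+[140,60],z)
zt=a[0][2]-.0284+.04
t=u([[279.5,216],[279.5,570]],zt); t2=u([[279.5,216],[279.5,385]],zt)
sl=u([[273,160],[272.5,220],[238,190],[308,190],[273,158]],.035)
M=R.from_rotvec(s["tcp_rot"]).as_matrix()
tool_=lambda P:(P-a[0][:3])@M
print(t,sl); print("tool frame\n",tool_(t),"\n",tool_(sl)); print(M[:2,:2],np.arctan2(M[1,0],M[0,0]))
pl=u([[145,197],[167,498],[401,195],[394,492]],.056);print(tool_(pl))
E
```

```text
[[0.5579 0.1649 0.1229]
 [0.4744 0.158  0.1229]] [[0.5655 0.1676 0.035 ]
 [0.5457 0.1662 0.035 ]
 [0.5548 0.1785 0.035 ]
 [0.5567 0.1551 0.035 ]
 [0.5661 0.1676 0.035 ]]
tool frame
 [[ 0.0537  0.0004 -0.0115]
 [-0.0301  0.0006 -0.0117]] 
 [[ 0.0612 -0.0017  0.0765]
 [ 0.0414 -0.0018  0.0764]
 [ 0.0514 -0.0134  0.0764]
 [ 0.0515  0.0101  0.0764]
 [ 0.0618 -0.0017  0.0765]]
[[ 0.9968  0.0796]
 [ 0.0796 -0.9968]] 0.07971046173588991
[[ 0.051  -0.0403  0.0554]
 [-0.0521 -0.0383  0.0552]
 [ 0.0518  0.0373  0.0554]
 [-0.0495  0.0404  0.0552]]
```

Call:
servo_tool(
  targets=[
    {"hand": 1,"x": -0.003,"y": -0.004,"z": 0,"roll": -0.001},
    {"hand": 1,"x": -0.003,"y": -0.004,"z": 0.03,"roll": -0.001},
    {"hand": 1,"x": -0.003,"y": -0.004,"z": 0.06,"roll": -0.001},
    {"hand": 1,"x": -0.003,"y": -0.004,"z": 0.08,"roll": -0.001},
    {"hand": 1,"x": -0.003,"y": -0.004,"z": 0.1,"roll": -0.001},
    {"hand": 1,"x": -0.003,"y": -0.004,"z": 0.11,"roll": -0.001},
    {"hand": 1,"x": -0.003,"y": -0.004,"z": 0.12,"roll": -0.001},
    {"hand": 1,"x": -0.003,"y": -0.004,"z": 0.126,"roll": -0.001},
    {"hand": 1,"x": -0.003,"y": -0.004,"z": 0.126,"roll": -0.001},
  ],
)

```text
time: 17.8
tool_pos: [0.5021, 0.164, 0.0476]
tcp_rot: [3.139, 0.132, -0.001]
wrist_force: [-0.4, 0.0, -0.2]
width: 0.085
grip_force: 39.9
```

```bash
python3 - <<'E'
from h import *
a=avg();print(a[0]);s=bot.read_state();print(s['tool_pos'],s['tcp_rot'],s['torque'],s['width'])
E
```

```text
[ 0.5025  0.1641  0.0481  0.0177  0.1544 -0.5004]
[0.50283038 0.16419152 0.04862971] [-3.13856618e+00 -1.32105263e-01 -1.68612555e-03] [-0.01040765  0.02354981  0.01506131] 0.0852416925146164
```

Call:
servo_tool(
  targets=[
    {"hand": 1,"x": 0,"y": 0,"z": 0.012,"roll": 0},
    {"hand": 1,"x": 0,"y": 0,"z": 0.024,"roll": 0},
    {"hand": 1,"x": 0,"y": 0,"z": 0.034,"roll": 0},
    {"hand": 1,"x": 0,"y": 0,"z": 0.04,"roll": 0},
    {"hand": 1,"x": 0,"y": 0,"z": 0.043,"roll": 0},
    {"hand": 1,"x": 0,"y": 0,"z": 0.043,"roll": 0},
  ],
)

```text
time: 18.5
tool_pos: [0.5017, 0.164, 0.0283]
tcp_rot: [3.138, 0.132, -0.003]
wrist_force: [-8.6, -1.4, 18.6]
width: 0.083
grip_force: 42.7
```

```bash
python3 - <<'E'
from h import *
a=avg();print(a[0]);s=bot.read_state();print(s['tool_pos'],s['tcp_rot'],s['torque'],s['width'])
E
```

```text
[ 0.5018  0.164   0.0283 -8.2829 -1.7514 17.7405]
[0.50174318 0.16396418 0.02824576] [ 3.13842884e+00  1.32194210e-01 -2.83077411e-03] [-0.33509303  1.14344233 -0.03624735] 0.08720283128444106
```

Call:
servo_tool(
  targets=[
    {"hand": 1,"x": 0,"y": 0,"z": -0.003,"roll": 0},
    {"hand": 0.5,"x": 0,"y": 0,"z": -0.003,"roll": 0},
    {"hand": 0.5,"x": 0,"y": 0,"z": -0.003,"roll": 0},
    {"hand": 0.5,"x": 0,"y": 0,"z": -0.003,"roll": 0},
    {"hand": 0.5,"x": 0,"y": 0,"z": -0.003,"roll": 0},
    {"hand": 0.5,"x": 0,"y": 0,"z": -0.05,"roll": 0},
    {"hand": 0.5,"x": 0,"y": 0,"z": -0.1,"roll": 0},
    {"hand": 0.5,"x": 0,"y": 0,"z": -0.18,"roll": 0},
    {"hand": 0.5,"x": 0,"y": 0,"z": -0.25,"roll": 0},
    {"hand": 0.5,"x": 0,"y": 0,"z": -0.25,"roll": 0},
  ],
)

```text
time: 19.53
tool_pos: [0.5076, 0.1655, 0.1596]
tcp_rot: [-3.136, -0.132, -0.021]
wrist_force: [1.6, -0.2, 1.1]
width: 0.253
grip_force: 0.0
```

```bash
python3 - <<'E'
from h import *
import pickle
a=avg();print(a[0]);s=bot.read_state();print(s['tool_pos'],s['tcp_rot'],s['width'])
im=read_camera("wrist");pickle.dump((s,im,a),open('j.pkl','wb'))
A=cv2.resize(im[60:310,140:380,::-1],None,fx=2.4,fy=2.4,interpolation=cv2.INTER_CUBIC)
cv2.imwrite('pics/j1.png',A)
print(tool(.4827,-.0242,.1285,0.0))
E
```

```text
[ 0.505   0.1648  0.1554  0.7567 -0.1092 -0.0049]
[0.50136882 0.16378049 0.15032683] [ 3.13839949e+00  1.32000139e-01 -3.05835215e-03] 0.24774551987046545
[-0.0677  0.3713  0.0427 -0.4732]
```

View pics/j1.png

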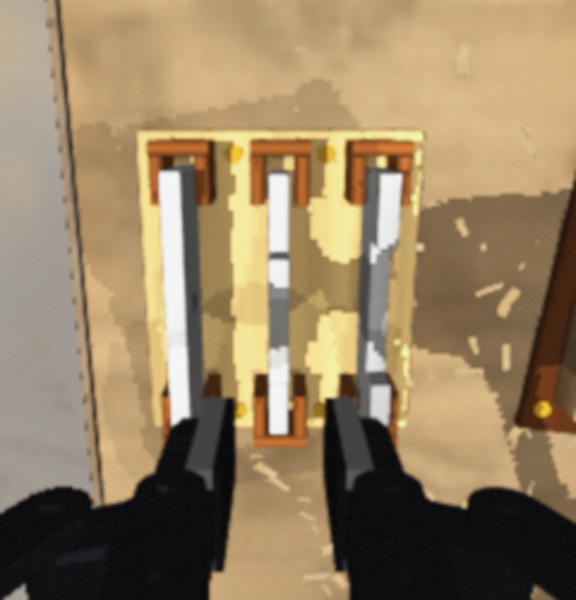

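The template is seated in the middle slot at col 279 with both neighbouring plates undisturbed. Next I go back to the comb on the board.

Call:
servo_tool(
  targets=[
    {"hand": -0.5,"x": -0.012,"y": 0.06,"z": 0,"roll": -0.035},
    {"hand": -0.5,"x": -0.024,"y": 0.13,"z": 0,"roll": -0.07},
    {"hand": -0.5,"x": -0.036,"y": 0.2,"z": 0,"roll": -0.105},
    {"hand": -0.5,"x": -0.048,"y": 0.27,"z": 0,"roll": -0.14},
    {"hand": -0.5,"x": -0.06,"y": 0.33,"z": 0,"roll": -0.18},
    {"hand": -0.5,"x": -0.0677,"y": 0.3713,"z": 0,"roll": -0.22},
    {"hand": -0.5,"x": -0.0677,"y": 0.3713,"z": 0,"roll": -0.26},
    {"hand": -0.5,"x": -0.0677,"y": 0.3713,"z": 0,"roll": -0.3},
    {"hand": -0.5,"x": -0.0677,"y": 0.3713,"z": 0,"roll": -0.33},
    {"hand": -0.5,"x": -0.0677,"y": 0.3713,"z": 0,"roll": -0.36},
  ],
)

```text
time: 20.62
tool_pos: [0.4825, -0.0241, 0.1492]
tcp_rot: [-2.573, -1.797, 0.005]
wrist_force: [0.8, -0.6, -0.1]
width: 0.752
grip_force: 0.0
```

Call:
servo_tool(
  targets=[
    {"hand": -0.5,"x": 0,"y": 0,"z": 0,"roll": -0.035},
    {"hand": -0.5,"x": 0,"y": 0,"z": 0,"roll": -0.07},
    {"hand": -0.5,"x": 0,"y": 0,"z": 0,"roll": -0.113},
    {"hand": -0.5,"x": 0,"y": 0,"z": 0,"roll": -0.113},
    {"hand": -0.5,"x": 0,"y": 0,"z": 0.05,"roll": -0.113},
    {"hand": -0.5,"x": 0,"y": 0,"z": 0.1,"roll": -0.113},
    {"hand": -0.5,"x": 0,"y": 0,"z": 0.13,"roll": -0.113},
    {"hand": -0.5,"x": 0,"y": 0,"z": 0.13,"roll": -0.113},
    {"hand": -0.5,"x": 0,"y": 0,"z": 0.13,"roll": -0.113},
  ],
)

```text
time: 21.37
tool_pos: [0.4823, -0.0236, 0.0847]
tcp_rot: [-2.222, -2.216, 0.005]
wrist_force: [-0.4, -0.5, -0.0]
width: 0.749
grip_force: 0.0
```

```bash
python3 - <<'E'
from h import *
a=avg(8);s=bot.read_state();print(s['tool_pos'],s['tcp_rot'],s['width'])
im=read_camera("wrist")
cv2.imwrite('pics/d1.png',im[:,:,::-1])
print(tool(.4832,-.0244,.0086,0.0))
E
```

```text
[ 0.48482422 -0.02388256  0.08742845] [2.22157521e+00 2.21947163e+00 1.65305291e-03] 0.7479458576667076
[-0.0011 -0.0031  0.1573 -0.0003]
```

View pics/d1.png

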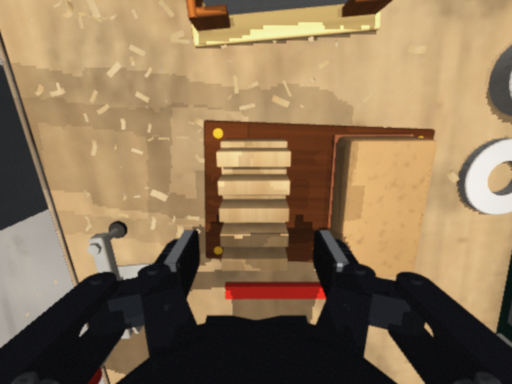

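The comb (cols 217–290) is centred between the fingers (198 and 314), clear of the sanding block.

Call:
servo_tool(
  targets=[
    {"hand": -0.5,"x": -0.001,"y": -0.003,"z": 0.05,"roll": 0},
    {"hand": -0.5,"x": -0.001,"y": -0.003,"z": 0.11,"roll": 0},
    {"hand": -0.5,"x": -0.001,"y": -0.003,"z": 0.157,"roll": 0},
    {"hand": -0.5,"x": -0.001,"y": -0.003,"z": 0.157,"roll": 0},
    {"hand": 1,"x": -0.001,"y": -0.003,"z": 0.157,"roll": 0},
    {"hand": 1,"x": -0.001,"y": -0.003,"z": 0.157,"roll": 0},
    {"hand": 1,"x": -0.001,"y": -0.003,"z": 0.157,"roll": 0},
    {"hand": 1,"x": -0.001,"y": -0.003,"z": 0.157,"roll": 0},
    {"hand": 1,"x": -0.001,"y": -0.003,"z": 0.157,"roll": 0},
    {"hand": 1,"x": -0.001,"y": -0.003,"z": 0.157,"roll": 0},
  ],
  grip_force=40,
)

```text
time: 22.65
tool_pos: [0.4835, -0.0244, 0.009]
tcp_rot: [2.221, 2.22, 0.002]
wrist_force: [-0.3, -0.2, -0.6]
width: 0.574
grip_force: 42.7
```

```bash
python3 - <<'E'
from h import *
a=avg();s=bot.read_state();print(a[0],s['tcp_rot'],s['width'])
print(tool(.5011,-.3718,.009,0.0))
E
```

```text
[ 0.4831 -0.0244  0.0086 -0.1901 -0.0335 -0.8371] [2.22207775e+00 2.22046646e+00 3.40626142e-04] 0.5793122563806724
[-6.95e-01  3.72e-02 -1.50e-03 -2.00e-04]
```

Call:
servo_tool(
  targets=[
    {"hand": 1,"x": 0,"y": 0,"z": -0.06,"roll": 0},
    {"hand": 1,"x": 0,"y": 0,"z": -0.12,"roll": 0},
    {"hand": 1,"x": 0,"y": 0,"z": -0.2,"roll": 0},
    {"hand": 1,"x": -0.05,"y": 0,"z": -0.25,"roll": 0},
    {"hand": 1,"x": -0.12,"y": 0.005,"z": -0.25,"roll": 0},
    {"hand": 1,"x": -0.2,"y": 0.01,"z": -0.25,"roll": 0},
    {"hand": 1,"x": -0.28,"y": 0.015,"z": -0.25,"roll": 0},
    {"hand": 1,"x": -0.36,"y": 0.02,"z": -0.25,"roll": 0},
    {"hand": 1,"x": -0.44,"y": 0.025,"z": -0.25,"roll": 0},
    {"hand": 1,"x": -0.52,"y": 0.03,"z": -0.25,"roll": 0},
  ],
)

```text
time: 23.68
tool_pos: [0.4971, -0.2862, 0.133]
tcp_rot: [-2.222, -2.22, -0.0]
wrist_force: [0.5, 0.1, -0.5]
width: 0.579
grip_force: 42.7
```

Call:
servo_tool(
  targets=[
    {"hand": 1,"x": -0.08,"y": 0.005,"z": 0,"roll": 0},
    {"hand": 1,"x": -0.14,"y": 0.005,"z": 0,"roll": 0},
    {"hand": 1,"x": -0.174,"y": 0.005,"z": 0,"roll": 0},
    {"hand": 1,"x": -0.174,"y": 0.005,"z": 0.07,"roll": 0},
    {"hand": 1,"x": -0.174,"y": 0.005,"z": 0.15,"roll": 0},
    {"hand": 1,"x": -0.174,"y": 0.005,"z": 0.2,"roll": 0},
    {"hand": 1,"x": -0.174,"y": 0.005,"z": 0.235,"roll": 0},
    {"hand": 1,"x": -0.174,"y": 0.005,"z": 0.247,"roll": 0},
    {"hand": 1,"x": -0.174,"y": 0.005,"z": 0.247,"roll": 0},
    {"hand": 1,"x": -0.174,"y": 0.005,"z": 0.247,"roll": 0},
  ],
)

```text
time: 24.52
tool_pos: [0.4999, -0.3707, 0.0095]
tcp_rot: [-2.221, -2.221, -0.0]
wrist_force: [-0.1, 0.6, -1.1]
width: 0.576
grip_force: 42.9
```

```bash
python3 - <<'E'
from h import *
a=avg();s=bot.read_state();print(a[0],s['tcp_rot'],s['width'])
E
```

```text
[ 0.5002 -0.371   0.0098 -0.0127  0.1251 -0.5995] [2.22150244e+00 2.22047933e+00 2.38216147e-04] 0.5818675101941188
```

Call:
servo_tool(
  targets=[
    {"hand": 1,"x": 0,"y": 0,"z": 0.0015,"roll": 0},
    {"hand": -0.7,"x": 0,"y": 0,"z": 0.0015,"roll": 0},
    {"hand": -0.7,"x": 0,"y": 0,"z": 0.0015,"roll": 0},
    {"hand": -0.7,"x": 0,"y": 0,"z": 0.0015,"roll": 0},
    {"hand": -0.7,"x": 0,"y": 0,"z": 0.0015,"roll": 0},
    {"hand": -0.7,"x": 0,"y": 0,"z": -0.05,"roll": 0},
    {"hand": -0.7,"x": 0,"y": 0,"z": -0.12,"roll": 0},
    {"hand": -0.9,"x": 0,"y": 0,"z": -0.2,"roll": 0},
    {"hand": -0.9,"x": 0.06,"y": 0.015,"z": -0.22,"roll": 0},
    {"hand": -0.9,"x": 0.14,"y": 0.035,"z": -0.22,"roll": 0},
  ],
)

```text
time: 25.55
tool_pos: [0.5209, -0.3056, 0.1258]
tcp_rot: [2.219, 2.208, 0.003]
wrist_force: [0.7, 0.6, -0.4]
width: 0.952
grip_force: 0.0
```

Call:
servo_tool(
  targets=[
    {"hand": -0.9,"x": 0.08,"y": 0.018,"z": 0,"roll": 0},
    {"hand": -0.9,"x": 0.16,"y": 0.036,"z": 0,"roll": 0},
    {"hand": -0.9,"x": 0.24,"y": 0.054,"z": 0,"roll": 0},
    {"hand": -0.9,"x": 0.32,"y": 0.072,"z": 0,"roll": 0},
    {"hand": -0.9,"x": 0.4,"y": 0.09,"z": 0,"roll": 0},
    {"hand": -0.9,"x": 0.48,"y": 0.108,"z": 0,"roll": 0},
    {"hand": -0.9,"x": 0.554,"y": 0.126,"z": 0,"roll": 0},
    {"hand": -0.9,"x": 0.554,"y": 0.126,"z": 0.05,"roll": 0},
    {"hand": -0.9,"x": 0.554,"y": 0.126,"z": 0.07,"roll": 0},
    {"hand": -0.9,"x": 0.554,"y": 0.126,"z": 0.07,"roll": 0},
  ],
)

```text
time: 26.38
tool_pos: [0.5776, -0.0238, 0.0812]
tcp_rot: [-2.217, -2.219, 0.007]
wrist_force: [-0.4, -0.1, -0.1]
width: 0.952
grip_force: 0.0
```

```bash
python3 - <<'E'
from h import *
a=avg(8);s=bot.read_state();print(s['tool_pos'],s['tcp_rot'],s['width'])
print(tool(.5808,-.0241,.0046,0.0))
im=read_camera("wrist");cv2.imwrite('pics/e1.png',im[:,:,::-1])
E
```

```text
[ 0.58124398 -0.0253005   0.08545681] [2.22300169e+00 2.21820675e+00 1.54676268e-03] 0.9517674059584044
[ 0.0024 -0.0011  0.1617 -0.0007]
```

Call:
servo_tool(
  targets=[
    {"hand": -0.9,"x": 0.002,"y": -0.001,"z": 0.05,"roll": 0},
    {"hand": -0.9,"x": 0.002,"y": -0.001,"z": 0.11,"roll": 0},
    {"hand": -0.9,"x": 0.002,"y": -0.001,"z": 0.16,"roll": 0},
    {"hand": -0.9,"x": 0.002,"y": -0.001,"z": 0.16,"roll": 0},
    {"hand": 1,"x": 0.002,"y": -0.001,"z": 0.16,"roll": 0},
    {"hand": 1,"x": 0.002,"y": -0.001,"z": 0.16,"roll": 0},
    {"hand": 1,"x": 0.002,"y": -0.001,"z": 0.16,"roll": 0},
    {"hand": 1,"x": 0.002,"y": -0.001,"z": 0.16,"roll": 0},
    {"hand": 1,"x": 0.002,"y": -0.001,"z": 0.16,"roll": 0},
    {"hand": 1,"x": 0.002,"y": -0.001,"z": 0.16,"roll": 0},
  ],
  grip_force=40,
)

```text
time: 27.67
tool_pos: [0.5809, -0.0234, 0.0056]
tcp_rot: [2.221, 2.22, 0.002]
wrist_force: [0.1, -0.0, -1.1]
width: 0.745
grip_force: 45.6
```

```bash
python3 - <<'E'
from h import *
a=avg();s=bot.read_state();print(a[0],s['tcp_rot'],s['width'],s['grip_force'])
print(tool(.4950,-.2320,.0047,0.0))
E
```

```text
[ 0.5807 -0.0234  0.0054 -0.1019  0.4661  0.4945] [2.22170827e+00 2.22018812e+00 9.32656152e-04] 0.7470942376409312 45.95912754535675
[-4.173e-01 -1.710e-01  9.000e-04 -2.000e-04]
```

Call:
servo_tool(
  targets=[
    {"hand": 1,"x": 0,"y": 0,"z": -0.06,"roll": 0},
    {"hand": 1,"x": 0,"y": 0,"z": -0.12,"roll": 0},
    {"hand": 1,"x": 0,"y": 0,"z": -0.2,"roll": 0},
    {"hand": 1,"x": -0.05,"y": -0.02,"z": -0.25,"roll": 0},
    {"hand": 1,"x": -0.11,"y": -0.05,"z": -0.25,"roll": 0},
    {"hand": 1,"x": -0.18,"y": -0.08,"z": -0.25,"roll": 0},
    {"hand": 1,"x": -0.25,"y": -0.11,"z": -0.25,"roll": 0},
    {"hand": 1,"x": -0.32,"y": -0.14,"z": -0.25,"roll": 0},
    {"hand": 1,"x": -0.38,"y": -0.16,"z": -0.25,"roll": 0},
    {"hand": 1,"x": -0.416,"y": -0.171,"z": -0.25,"roll": 0},
  ],
)

```text
time: 28.7
tool_pos: [0.4928, -0.234, 0.1294]
tcp_rot: [2.224, 2.218, -0.002]
wrist_force: [0.3, 0.5, -1.1]
width: 0.743
grip_force: 45.7
```

```bash
python3 - <<'E'
from h import *
a=avg(8);s=bot.read_state();print(s['tool_pos'],s['tcp_rot'],s['width'],s['grip_force'])
print(tool(.4950,-.2313,.0055,0.0))
E
```

```text
[ 0.49476972 -0.23018607  0.1293429 ] [-2.22018071e+00 -2.22201419e+00 -1.45203939e-04] 0.7441147771698459 45.708779096603394
[-0.0023  0.0005  0.2477  0.0003]
```

Call:
servo_tool(
  targets=[
    {"hand": 1,"x": -0.002,"y": 0,"z": 0.08,"roll": 0},
    {"hand": 1,"x": -0.002,"y": 0,"z": 0.16,"roll": 0},
    {"hand": 1,"x": -0.002,"y": 0,"z": 0.21,"roll": 0},
    {"hand": 1,"x": -0.002,"y": 0,"z": 0.235,"roll": 0},
    {"hand": 1,"x": -0.002,"y": 0,"z": 0.247,"roll": 0},
    {"hand": 1,"x": -0.002,"y": 0,"z": 0.247,"roll": 0},
    {"hand": 1,"x": -0.002,"y": 0,"z": 0.247,"roll": 0},
  ],
)

```text
time: 29.68
tool_pos: [0.496, -0.2323, 0.0072]
tcp_rot: [2.22, 2.22, 0.001]
wrist_force: [0.4, 0.2, -1.0]
width: 0.745
grip_force: 45.9
```

```bash
python3 - <<'E'
from h import *
a=avg();s=bot.read_state();print(a[0],s['tcp_rot'],s['width'],s['grip_force'])
E
```

```text
[ 0.496  -0.2325  0.0073  0.4398 -0.0755 -1.051 ] [2.22035336e+00 2.21965720e+00 9.77689863e-04] 0.7435822422873007 45.92904567718506
```

Call:
servo_tool(
  targets=[
    {"hand": 1,"x": 0,"y": 0,"z": 0.004,"roll": 0},
    {"hand": 1,"x": 0,"y": 0,"z": 0.004,"roll": 0},
    {"hand": -0.9,"x": 0,"y": 0,"z": 0.004,"roll": 0},
    {"hand": -0.9,"x": 0,"y": 0,"z": 0.004,"roll": 0},
    {"hand": -0.9,"x": 0,"y": 0,"z": 0.004,"roll": 0},
    {"hand": -0.9,"x": 0,"y": 0,"z": 0.004,"roll": 0},
    {"hand": -0.9,"x": 0,"y": 0,"z": -0.05,"roll": 0},
    {"hand": -0.9,"x": 0,"y": 0,"z": -0.12,"roll": 0},
    {"hand": -0.9,"x": 0,"y": 0,"z": -0.2,"roll": 0},
    {"hand": -0.9,"x": 0,"y": 0,"z": -0.28,"roll": 0},
  ],
)

```text
time: 30.72
tool_pos: [0.4934, -0.2318, 0.1465]
tcp_rot: [-2.221, -2.219, 0.001]
wrist_force: [1.2, -0.5, 0.2]
width: 0.954
grip_force: 0.0
```

Call:
servo_tool(
  targets=[
    {"hand": -0.9,"x": -0.06,"y": 0,"z": -0.11,"roll": 0},
    {"hand": -0.9,"x": -0.1,"y": 0,"z": -0.11,"roll": 0},
    {"hand": -0.9,"x": -0.1,"y": 0,"z": -0.11,"roll": 0},
    {"hand": -0.9,"x": -0.1,"y": 0,"z": -0.11,"roll": 0},
    {"hand": -0.9,"x": -0.1,"y": 0,"z": -0.11,"roll": 0},
  ],
)

```text
time: 31.13
tool_pos: [0.4936, -0.2817, 0.1998]
tcp_rot: [-2.221, -2.218, 0.0]
wrist_force: [0.1, 0.1, -1.0]
width: 0.953
grip_force: 0.0
```

```bash
python3 - <<'E'
from h import *
import pickle
avg(6);s=bot.read_state();im=read_camera("wrist");print(s['tool_pos'],s['width'])
# without viewing: warp the keeper top planes of the before and after views to a common world grid and register
s0,im0=pickle.load(open('k.pkl','rb'))
def rect(s,im,x0,x1,y0,y1,z):
    g=np.stack(np.meshgrid(np.arange(x0,x1,.0005),np.arange(y0,y1,.0005)),-1).reshape(-1,2)
    m=proj(cam("wrist",s),np.c_[g,np.full(len(g),z)]).astype(np.float32)
    n=(len(np.arange(y0,y1,.0005)),len(np.arange(x0,x1,.0005)))
    return cv2.cvtColor(cv2.remap(im,m[:,0].reshape(n),m[:,1].reshape(n),1),cv2.COLOR_RGB2GRAY)
for nm,b,z in [("sand",(.455,.537,-.295,-.17),.043),("comb",(.468,.536,-.43,-.315),.051),("keeper",(.42,.575,-.20,-.155),.006)]:
    A=rect(s0,im0,*b,z);x0,x1,y0,y1=b;B=rect(s,im,x0-.02,x1+.02,y0-.02,y1+.02,z)
    r=cv2.matchTemplate(B,A,cv2.TM_CCOEFF_NORMED);_,v,_,l=cv2.minMaxLoc(r);print(nm,round(v,2),(l[0]-40)*.5,(l[1]-40)*.5,"mm")
E
```

```text
[ 0.49387154 -0.28130739  0.19960606] 0.9501648241249999
sand 0.77 0.0 1.5 mm
comb 0.98 -1.5 0.0 mm
keeper 0.97 0.0 0.5 mm
```

Both blocks are back within about 2 mm of where they started, and the robot is clear, so I'm handing in.

```bash
python3 -c "
from workcell import ticket
print(ticket.finish_job())"
```

```text
the job is handed in; nothing more can be done
None
```

The job is handed in, though no verdict came back: the template stands in the rack's middle slot with both neighbouring plates undisturbed, and the sanding block and comb offcut are back on the keeper within about 2 mm of where they started.

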